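Seat a gauge bracket on the jig's locating dowel

TASK

Lay the blue bracket between the guide rails of the aluminium jig, upright flange at the end nearer the robot and its hole clearly short of the dark slot's near end, so that its front rests nose-up on the brass dowel and its rear edge on the bed. Then gently nudge it forward along the rails until its hole drops over the dowel and the foot plate lies flat; the dowel was only roughly set in its slot, so find it by feel and never ram the bracket against it. Let go when it is home, and leave the jar, carton and tin where they are.

Things in the scene. Friction and masses are not known exactly. Their poses are not given: they have to be found in the camera images.
- bracket_flange (a point): Centre of the upright flange to grasp on the blue bracket (rigid, 0.17 to 0.3 kg, lying on its foot plate). Flange: 10 mm thick (x), 50 wide (y), 55 high, standing on the 6 mm foot plate near its rear, this point 8 mm in from the rear edge. Foot plate: 130 mm long (x), 70 wide (y). This point is 33.5 mm above the plate's underside. x points to the plate's front edge, 122 mm ahead; z up.
- bracket_hole (a point): Centre of the bracket's round through hole, at the plate's underside: 16 mm diameter, on the centre line, 58 mm ahead of the flange centre, 64 mm behind the plate's front edge. Axes as the flange's. Slid in the jig by its flange, the bracket resists with 2 to 7 N; the dowel then stops it firmly.
- jig: Aluminium jig, fixed; origin at the centre of its underside. Bed 190 mm long (x, from the end nearer the robot to the far end), 102 wide (y), its flat top 12 mm above the bench. Two rails along x, 73 mm apart inside, 16 mm high above the bed, with flared lips (22 mm above the bed) that lead the 70 mm wide plate in; both ends open. A force of bracket on jig over 32 N counts as ramming.
- dowel_slot (a point): Middle of the 56 mm long dark slot, level with the bed, 8 mm ahead of the jig's origin; axes as the jig's. The unyielding brass dowel stands in the slot on the centre line, 12 mm in diameter, 8 mm high, bevelled; only roughly set: up to 20 mm ahead of or behind this point, not measured. A bracket laid with its hole 30 mm short of here rests nose up 4 to 6 degrees on dowel and rear edge.
- oring_jar: Small white jar with a black lid, 54 mm diameter, 70 mm high, standing on the bench; origin at the centre of its underside. Leave alone.
- seal_box: Small brown carton, 60 x 85 x 38 mm, on the bench; origin at the centre of its underside. Leave alone.
- grease_tin: Flat round tin with a yellow label, 56 mm diameter, 24 mm high, on the bench; origin at the centre of its underside. Leave alone.

How it is judged:
On the way:
1. the bracket lies in the jig nose-up on the dowel (tilted 0.04 to 0.16 rad), its hole short of the slot: 24 to 58 mm behind the slot's middle and within 5 mm of the centre line, touching the jig (x of bracket_hole in the frame of jig between -0.05 and -0.016 m and y of bracket_hole in the frame of jig between -0.005 and 0.005 m and z of bracket_hole in the frame of jig below 0.026 m and angle between bracket_flange's own z axis and vertical between 0.04 and 0.16 rad and contact force between bracket and jig above 0.3 N), for 0.2 s.
At the end, for the whole second after the job is handed in: The bracket rests in the jig, flange at the end nearer the robot, its hole over the dowel: underside at the hole within 2.5 mm of the bed, hole within 24 mm along and 4 mm across of the dowel's nominal place, tilt under 0.03 rad, at rest (x of bracket_hole in the frame of jig between -0.016 and 0.032 m and y of bracket_hole in the frame of jig between -0.004 and 0.004 m and z of bracket_hole in the frame of jig below 0.0145 m and x of bracket_flange in the frame of jig below -0.02 m and angle between bracket_flange's own z axis and vertical below 0.03 rad and linear speed of bracket below 0.02 m/s); the robot touches nothing.
It fails at once if the bracket is rammed or dropped against the jig (contact force over 32 N) (contact force between bracket and jig above 32 N).
It fails at once if a bystander (jar, carton, tin) is moved more than 15 mm (distance of any of oring_jar, seal_box, grease_tin from where it was at the start of the episode above 0.015 m).
It also fails if it takes over 51 s, if anything falls off the work surface, if the arm or the gripper's body presses on something with over 40 N, if the wrist force passes 120 N, or if a joint passes its speed limit or range.

ROBOT

A 6-joint arm with a two-finger parallel gripper is mounted at the origin on a cart in front of the work surface, level with it; the furniture and walls round the work are solid. World frame = base frame: x ahead of the robot, y to its left, z up, the work surface at z = 0. Lengths are in m, angles in rad, forces in N, time in s.
With the tool pointing down it reaches from about 0.15 to 0.775 m from the base axis. Payload 6.1 kg.
Tool frame: the origin (TCP) lies at the very end of the fingers, on their centre line; the grasp point (between the pads) lies 19 mm behind it (bot.grip_depth is the distance from the TCP to the grasp point, in m); z points along the fingers, y is the line along which they close (so a half turn about z gives the same grasp; the last joint's range is limited). The gripper opens to 85 mm and grips with 20 to 120 N. Pads are 22 mm wide; open, the fingers measure 114 mm over their backs; the gripper's body (76 mm by 85 mm) begins 54 mm behind the grasp point. The pads swing forward as they close: fully open they stand 13 mm farther back than shut.
Start: joints at [1.286, 0.126, -0.04, 1.405, 0, 1.571], TCP at [0.148, 0.504, 0.231] pointing down, gripper open.
Joint ranges: [-2.72, 2.72], [-0.95, 1.95], [-1.27, 1.35], [-1.78, 2.02], [-1.46, 1.47], [-3.14, 3.14]. Speed limits (rad/s): [2.39, 2.39, 3.01, 3.14, 3.14, 3.14].

INTERFACE

Orientations are given as a unit quaternion [x, y, z, w].
In Python, from rig import bot, cams, ticket, look_for, place_of gives the robot as it stands.
- The arm moves only by the shell command python3 -m inch 'ROWS' [FORCE]. ROWS is JSON, a list of rows, each a list of 7 numbers: the shift along the tool's x, y, z in cm, then the turn, a rotation vector about the tool's x, y, z in degrees, then the opening, from 0 (shut) to 1 (fully open). A call has exactly 8 rows; each row shifts and turns the commanded pose from where the row before left it, along the tool's axes as they then stand; what a row does not reach is not made up. A row lasts 1/10 s, in which the tool goes at most 50 mm and 8.59 degrees, less where a joint would pass 70% of its speed; a pose out of reach is approached as far as the arm can. A call is refused whole if a number of a shift passes 5 or a number of a turn 8.59, either way. A call with a gripper value outside its range is refused whole. The fingers move at their own pace and stop on an object; FORCE is the grip in N (left out, the last holds). Time passes only in rows, so rows that do not move let the fingers close, or fill a call up. It gives the time, the measured TCP pose, the force, the opening and the grip force at its end, in the units of the state.
- bot.sense(): the state, without advancing time (a new reading comes with each control period).
- cams.grab_frame(name): name is "side" or "top"; returns a dict with "color" (384x512x3 uint8, red, green, blue), "K" (3x3 intrinsics, pixels), "k1" (the pictures are not rectified: a ray, as slopes to the right and down, at radius r is drawn at 1 + k1 r^2 times it, then the intrinsics apply), "position" and "attitude" of the camera in the world. Camera axes: x right, y down, z forward; pixel columns grow to the right and rows downward; lengths in m; the calibration is good to about 2 mm. A picture is of the moment at which its call begins. There is no depth.
- ticket.job_done(): hands the job in; it is judged then, once.
Trained networks look in a picture, given as the dict that the camera call returned (one of the last four; its "shot" number tells which), for a name from the list of things; names that differ only in an ending like _2 or _b are one class to them, and where a whole thing is asked for, a point or a joint stands for the part that bears it (a point fixed in the world has none). Each returns a list of dicts, best first, with "conf" (0 to 1); they miss things now and then, are a little off and sometimes report something else, mostly with a low value. They report only what shows in the picture. A call takes as long as a camera call.
- look_for(picture, thing): "xyz" ([x, y, z] in m, in world coordinates, good to about 4 mm: the middle of the surface that is visible of it).
- place_of(picture, thing): "xyz" ([x, y, z] in m, in world coordinates, good to about 4 mm: a listed point, or the origin of a listed thing).
The state is a dict: "clock": time; "q": joint angles; "dq": joint speeds; "effort": joint torques, N m; "eef_pos": TCP position; "eef_rot": TCP orientation; "contact_force": force on the tool from outside, world axes, zero at the start; "ft_torque": the same for the moment, N m; "gripper_width": finger opening in m; "grasp_force": force on a finger pad.
Only numpy, scipy, OpenCV 4.12 (cv2) and the standard library are available. Lean on these libraries where they do the work, as an engineer would, in place of code of your own. Each camera call takes 0.05 s, during which the arm holds its last target. There are 200 camera calls.

## Working session

There is one attempt and no reset: what is moved stays moved. The work goes in short steps, Python scripts to look and compute and a shell command to move; the robot and the scene stay as the last step left them, time stands still between calls to the robot, and variables do not carry over. Pictures are saved under pics/ and viewed, at most 10 in all, crops included, and the job is handed in when it is done.

```bash
mkdir -p pics; ls; cat > h.py <<'E'
import numpy as np, cv2
from scipy.spatial.transform import Rotation as R
from rig import bot, cams, ticket, look_for, place_of
def save(p,n): cv2.imwrite('pics/'+n,p['color'][:,:,::-1])
def cam(p):
    a=np.array(p['attitude'],float)
    M=R.from_quat(a).as_matrix() if a.shape==(4,) else a
    return M,np.array(p['position'])
def proj(p,X):
    M,t=cam(p); c=(np.atleast_2d(X)-t)@M; s=c[:,:2]/c[:,2:]
    s=s*(1+p['k1']*(s**2).sum(1,keepdims=True)); K=np.array(p['K'])
    return s*[K[0,0],K[1,1]]+K[:2,2]
def unproj(p,uv,z):
    M,t=cam(p); K=np.array(p['K']); d=(np.atleast_2d(uv)-K[:2,2])/[K[0,0],K[1,1]]; s=d.copy()
    for _ in range(20): s=d/(1+p['k1']*(s**2).sum(1,keepdims=True))
    r=np.c_[s,np.ones(len(s))]@M.T
    return t+r*((z-t[2])/r[:,2])[:,None]
E
python3 - <<'E'
from h import *
for n in ('top','side'):
    p=cams.grab_frame(n); save(p,n+'1.png'); print(n,p['position'],p['attitude'],p['k1'])
    for t in ('bracket_flange','bracket_hole','jig','dowel_slot','oring_jar','seal_box','grease_tin'):
        print(t,[(np.round(r['xyz'],4).tolist(),round(r['conf'],2)) for r in place_of(p,t)[:2]])
print(bot.sense())
E
```

```text
pics
top [0.41584589 0.06487591 1.69575777] [-0.70590229  0.70665763 -0.03342835  0.03492122] -0.13540604330240671
bracket_flange [([0.4601, -0.3141, 0.034], 0.58), ([0.4964, 0.2001, 0.0135], 0.23)]
bracket_hole [([0.5161, -0.3065, 0.0041], 0.84)]
jig [([0.4891, 0.2033, -0.0011], 0.62)]
dowel_slot [([0.4972, 0.2007, 0.0151], 0.71)]
oring_jar [([0.4305, 0.0055, 0.0025], 0.53)]
seal_box [([0.4466, 0.4324, 0.0038], 0.64)]
grease_tin [([0.7111, -0.2971, -0.0037], 0.68), ([0.4606, -0.309, 0.0336], 0.24)]
side [ 0.06061741 -0.99569587  0.58797053] [ 0.81551969 -0.20100146  0.11967383 -0.5293432 ] -0.061906118955126516
bracket_flange [([0.4559, -0.3106, 0.0309], 0.65)]
bracket_hole [([0.5133, -0.3103, 0.0004], 0.68)]
jig [([0.4897, 0.2023, -0.006], 0.75)]
dowel_slot [([0.4957, 0.2043, 0.0112], 0.96)]
oring_jar [([0.4322, 0.0051, -0.0017], 0.93)]
seal_box []
grease_tin []
{'clock': 0.8, 'q': array([ 1.28600861e+00,  1.25790967e-01, -3.95784317e-02,  1.40540318e+00,
       -7.30930476e-06,  1.57083572e+00]), 'dq': array([ 5.11943418e-04, -4.28517378e-05,  1.20342096e-04, -3.94977962e-04,
       -8.90020632e-04, -2.33077099e-03]), 'effort': array([ 6.16157959e-04, -4.35641778e+01,  3.53070903e+01,  6.12398435e-04,
        1.20486966e-04,  3.57787954e-06]), 'eef_pos': array([0.14750033, 0.50384473, 0.23130916]), 'eef_rot': array([1.41932649e-01, 9.89876317e-01, 1.12378253e-05, 5.30288353e-06]), 'contact_force': array([-0.43042015,  0.30154962,  0.11912898]), 'ft_torque': array([-0.03046614, -0.01174158, -0.0374472 ]), 'grasp_force': 0.0, 'gripper_width': 0.08576797013739716}
```

```bash
python3 - <<'E'
import cv2
a=cv2.imread('pics/top1.png'); cv2.imwrite('pics/top1b.png',cv2.resize(a,None,fx=1.5,fy=1.5))
E
```

```text
(no output)
```

View pics/top1b.png

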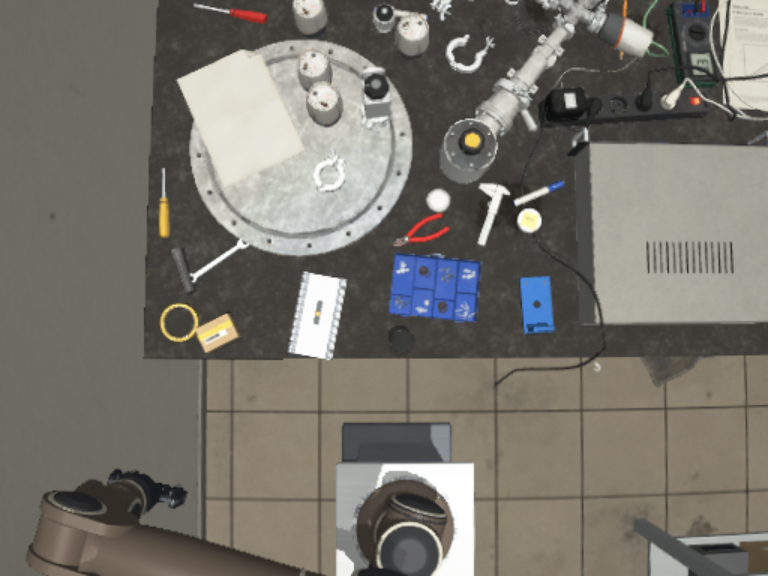

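The top view shows the bracket at about (537,303) with its flange at the lower end (near the robot). The jig is at (318,315) and the jar at (400,338) between them. The instrument's left face is at x≈580–592. Next I'll work out the yaws from crops.

```bash
python3 - <<'E'
from h import *
p=cams.grab_frame('top'); c=p['color']; hsv=cv2.cvtColor(c,cv2.COLOR_RGB2HSV)
def rect(mask,z,name):
    n,l,s,_=cv2.connectedComponentsWithStats(mask.astype(np.uint8)); k=1+np.argmax(s[1:,4])
    pts=np.argwhere(l==k)[:,::-1].astype(float)
    w=unproj(p,pts,z)[:,:2]; r=cv2.minAreaRect((w*1000).astype(np.float32)); print(name,s[k],r)
def roi(m,x0,x1,y0,y1):
    o=np.zeros_like(m); o[y0:y1,x0:x1]=m[y0:y1,x0:x1]; return o
b=(hsv[...,0]>95)&(hsv[...,0]<125)&(hsv[...,1]>120)
rect(roi(b,335,380,175,230),.006,'bracket')
j=(hsv[...,2]>150)&(hsv[...,1]<60)
rect(roi(j,185,240,175,245),.03,'jig')
a=cv2.resize(c[170:245,180:250],None,fx=5,fy=5,interpolation=cv2.INTER_CUBIC)
d=cv2.resize(c[170:245,330:400],None,fx=5,fy=5,interpolation=cv2.INTER_CUBIC)
cv2.imwrite('pics/crop.png',np.hstack([a,d])[:,:,::-1])
q=cams.grab_frame('side'); 
for pp,n in((p,'t'),(q,'s')):
    for t in ('bracket_flange','bracket_hole','dowel_slot'):
        print(n,t,[(np.round(r['xyz'],4).tolist(),round(r['conf'],2)) for r in place_of(pp,t)[:1]])
print(proj(q,[[.458,-.31,.03],[.49,.2,.01]]))
E
```

```text
bracket [346 184  24  38 733] ((515.9736938476562, -311.2646789550781), (130.86669921875, 73.03395080566406), 4.15854024887085)
jig [ 192  181   39   59 1567] ((489.9465026855469, 199.1072540283203), (102.87129211425781, 187.8399200439453), 79.35144805908203)
t bracket_flange [([0.4623, -0.3097, 0.034], 0.65)]
t bracket_hole [([0.516, -0.3089, 0.004], 0.58)]
t dowel_slot [([0.4967, 0.2014, 0.0128], 0.68)]
s bracket_flange [([0.4549, -0.3135, 0.03], 0.92)]
s bracket_hole [([0.5154, -0.3073, 0.002], 0.98)]
s dowel_slot [([0.4943, 0.2035, 0.0128], 0.79)]
[[277.14033126 260.89807138]
 [217.94620372 194.40870911]]
```

View pics/crop.png

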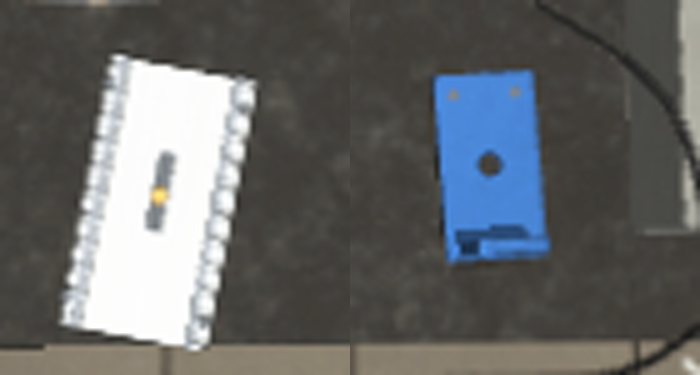

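View pics/side1.png

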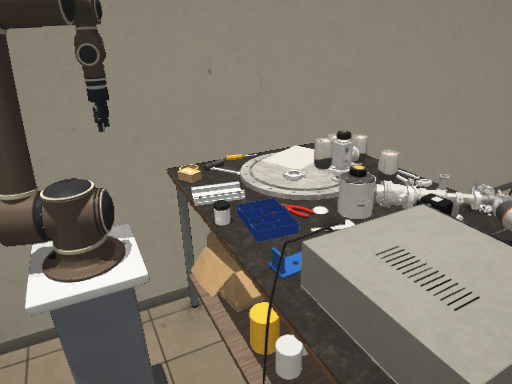

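```bash
cat >> h.py <<'E'
def tool(heading,pitch=0):
    """tool down, its y along heading (deg); pitch>0 lifts the nose (tool y tips up)"""
    h=np.radians(heading); y=np.array([np.cos(h),np.sin(h),0]); z=np.array([0,0,-1.]); x=np.cross(y,z)
    return R.from_rotvec(x*0)*R.from_matrix(np.c_[x,y,z])*R.from_euler('x',-pitch,degrees=True)
def plan(wps):
    """wps: (pos, R, rows); prints rows in tool cm/deg from the measured pose"""
    s=bot.sense(); p=np.array(s['eef_pos']); r=R.from_quat(s['eef_rot'])
    for P,Q,n in wps:
        P=np.array(P); t=(r.inv()*Q).as_rotvec()/n; d=(P-p)/n; out=[]
        for k in range(n):
            out.append([round(float(v),2) for v in r.inv().apply(d)*100]+[round(float(v),1) for v in np.degrees(t)])
            r=r*R.from_rotvec(t)
        p=P; print(*out,sep='\n'); print()
E
python3 - <<'E'
from h import *
print(tool(0,5).as_matrix().round(3))
Q=tool(4.2)
plan([([.459,-.3135,.15],Q,24),([.459,-.3135,.021],Q,8)])
E
```

```text
[[ 0.     0.996  0.087]
 [ 1.     0.     0.   ]
 [ 0.     0.087 -0.996]]
[-2.2, -2.9, 0.34, 0.0, -0.0, 2.9]
[-2.35, -2.79, 0.34, 0.0, -0.0, 2.9]
[-2.48, -2.67, 0.34, 0.0, -0.0, 2.9]
[-2.62, -2.54, 0.34, 0.0, -0.0, 2.9]
[-2.74, -2.4, 0.34, 0.0, -0.0, 2.9]
[-2.86, -2.26, 0.34, 0.0, -0.0, 2.9]
[-2.97, -2.11, 0.34, 0.0, -0.0, 2.9]
[-3.07, -1.96, 0.34, 0.0, -0.0, 2.9]
[-3.17, -1.8, 0.34, 0.0, -0.0, 2.9]
[-3.25, -1.64, 0.34, 0.0, -0.0, 2.9]
[-3.33, -1.47, 0.34, 0.0, -0.0, 2.9]
[-3.4, -1.3, 0.34, 0.0, -0.0, 2.9]
[-3.46, -1.13, 0.34, 0.0, -0.0, 2.9]
[-3.52, -0.95, 0.34, 0.0, -0.0, 2.9]
[-3.56, -0.78, 0.34, 0.0, -0.0, 2.9]
[-3.6, -0.59, 0.34, 0.0, -0.0, 2.9]
[-3.62, -0.41, 0.34, 0.0, -0.0, 2.9]
[-3.64, -0.23, 0.34, 0.0, -0.0, 2.9]
[-3.64, -0.05, 0.34, 0.0, -0.0, 2.9]
[-3.64, 0.14, 0.34, 0.0, -0.0, 2.9]
[-3.63, 0.32, 0.34, 0.0, -0.0, 2.9]
[-3.61, 0.51, 0.34, 0.0, -0.0, 2.9]
[-3.58, 0.69, 0.34, 0.0, -0.0, 2.9]
[-3.54, 0.87, 0.34, 0.0, -0.0, 2.9]

[-0.0, -0.0, 1.61, 0.0, -0.0, -0.0]
[-0.0, -0.0, 1.61, 0.0, -0.0, -0.0]
[-0.0, -0.0, 1.61, 0.0, -0.0, -0.0]
[-0.0, -0.0, 1.61, 0.0, -0.0, -0.0]
[-0.0, -0.0, 1.61, 0.0, -0.0, -0.0]
[-0.0, -0.0, 1.61, 0.0, -0.0, -0.0]
[-0.0, -0.0, 1.61, 0.0, -0.0, -0.0]
[-0.0, -0.0, 1.61, 0.0, -0.0, -0.0]
```

```bash
python3 -m inch '[[-2.2,-2.9,0.3,0,0,2.9,1],[-2.35,-2.8,0.3,0,0,2.9,1],[-2.5,-2.65,0.3,0,0,2.9,1],[-2.6,-2.55,0.3,0,0,2.9,1],[-2.75,-2.4,0.3,0,0,2.9,1],[-2.85,-2.25,0.3,0,0,2.9,1],[-2.95,-2.1,0.3,0,0,2.9,1],[-3.05,-1.95,0.3,0,0,2.9,1]]' 40
python3 -m inch '[[-3.15,-1.8,0.3,0,0,2.9,1],[-3.25,-1.65,0.3,0,0,2.9,1],[-3.35,-1.5,0.3,0,0,2.9,1],[-3.4,-1.3,0.3,0,0,2.9,1],[-3.45,-1.15,0.3,0,0,2.9,1],[-3.5,-0.95,0.3,0,0,2.9,1],[-3.55,-0.8,0.3,0,0,2.9,1],[-3.6,-0.6,0.3,0,0,2.9,1]]'
python3 -m inch '[[-3.6,-0.4,0.3,0,0,2.9,1],[-3.65,-0.25,0.3,0,0,2.9,1],[-3.65,-0.05,0.3,0,0,2.9,1],[-3.65,0.15,0.3,0,0,2.9,1],[-3.65,0.3,0.3,0,0,2.9,1],[-3.6,0.5,0.3,0,0,2.9,1],[-3.6,0.7,0.3,0,0,2.9,1],[-3.55,0.85,0.3,0,0,2.9,1]]'
python3 - <<'E'
from h import *
Q=tool(4.2)
plan([([.459,-.3135,.021],Q,8)])
E
```

```text
clock: 2.0
eef_pos: [0.2513, 0.2306, 0.2074]
eef_rot: [0.339, 0.941, 0.0, 0.0]
contact_force: [0.6, -0.4, 0.7]
gripper_width: 0.0852
grasp_force: 0.0
clock: 2.8
eef_pos: [0.3541, -0.0424, 0.1835]
eef_rot: [0.521, 0.853, 0.0, 0.0]
contact_force: [1.2, 0.2, -0.4]
gripper_width: 0.0857
grasp_force: 0.0
clock: 3.6
eef_pos: [0.4573, -0.3155, 0.1591]
eef_rot: [0.682, 0.731, 0.0, 0.0]
contact_force: [-0.1, -1.1, 0.6]
gripper_width: 0.0856
grasp_force: 0.0
[0.02, 0.02, 1.73, 0.0, 0.0, -0.0]
[0.02, 0.02, 1.73, 0.0, 0.0, -0.0]
[0.02, 0.02, 1.73, 0.0, 0.0, -0.0]
[0.02, 0.02, 1.73, 0.0, 0.0, -0.0]
[0.02, 0.02, 1.73, 0.0, 0.0, -0.0]
[0.02, 0.02, 1.73, 0.0, 0.0, -0.0]
[0.02, 0.02, 1.73, 0.0, 0.0, -0.0]
[0.02, 0.02, 1.73, 0.0, 0.0, -0.0]
```

```bash
python3 -m inch '[[0,0,1.75,0,0,0,1],[0,0,1.75,0,0,0,1],[0,0,1.75,0,0,0,1],[0,0,1.75,0,0,0,1],[0.05,0.05,1.75,0,0,0,1],[0.05,0.05,1.75,0,0,0,1],[0.05,0.05,1.7,0,0,0,1],[0,0,1.6,0,0,0,1]]'
python3 -m inch '[[0,0,0,0,0,0,0],[0,0,0,0,0,0,0],[0,0,0,0,0,0,0],[0,0,0,0,0,0,0],[0,0,0,0,0,0,0],[0,0,0,0,0,0,0],[0,0,0,0,0,0,0],[0,0,0,0,0,0,0]]' 60
```

```text
clock: 4.4
eef_pos: [0.4583, -0.3122, 0.0205]
eef_rot: [0.681, 0.732, -0.0, -0.0]
contact_force: [-0.6, -0.1, 0.3]
gripper_width: 0.0849
grasp_force: 0.0
clock: 5.2
eef_pos: [0.4588, -0.3127, 0.0221]
eef_rot: [0.681, 0.732, -0.0, 0.001]
contact_force: [-1.2, -0.2, 6.2]
gripper_width: 0.0091
grasp_force: 59.7
```

```bash
cat >> h.py <<'E'
def tcp_at(holex,lift,pitch,jo=(.4893,.201),jh=-10.65,dy=0,off=.0221):
    """TCP for bracket hole at jig x=holex (m), rear edge lift above bed"""
    h=np.radians(jh); u=np.array([np.cos(h),np.sin(h),0]); v=np.array([-np.sin(h),np.cos(h),0]); a=np.radians(pitch)
    re=np.array([*jo,.012+lift])+u*(holex-.066)+v*dy
    return re+u*(.008*np.cos(a)-off*np.sin(a))+np.array([0,0,1])*(.008*np.sin(a)+off*np.cos(a)), tool(jh,pitch)
E
python3 - <<'E'
from h import *
P,Q=tcp_at(-.024,.040,5); print(P)
s=bot.sense()['eef_pos']
plan([(s+[0,0,.11],tool(4.2),5),([*P[:2],.132],Q,19)])
E
```

```text
[0.40678961 0.21651594 0.07471315]
[-0.0, 0.0, -2.2, 0.0, 0.0, -0.0]
[-0.0, 0.0, -2.2, 0.0, 0.0, -0.0]
[-0.0, 0.0, -2.2, 0.0, 0.0, -0.0]
[-0.0, 0.0, -2.2, 0.0, 0.0, -0.0]
[-0.0, 0.0, -2.2, 0.0, 0.0, -0.0]

[2.8, -0.07, 0.0, -0.3, -0.0, 0.8]
[2.8, -0.11, -0.0, -0.3, -0.0, 0.8]
[2.8, -0.15, -0.0, -0.3, -0.0, 0.8]
[2.79, -0.18, -0.01, -0.3, -0.0, 0.8]
[2.79, -0.22, -0.01, -0.3, -0.0, 0.8]
[2.79, -0.26, -0.01, -0.3, -0.0, 0.8]
[2.78, -0.3, -0.01, -0.3, -0.0, 0.8]
[2.78, -0.34, -0.02, -0.3, -0.0, 0.8]
[2.77, -0.37, -0.02, -0.3, -0.0, 0.8]
[2.77, -0.41, -0.02, -0.3, -0.0, 0.8]
[2.76, -0.45, -0.03, -0.3, -0.0, 0.8]
[2.76, -0.49, -0.03, -0.3, -0.0, 0.8]
[2.75, -0.52, -0.04, -0.3, -0.0, 0.8]
[2.74, -0.56, -0.04, -0.3, -0.0, 0.8]
[2.73, -0.6, -0.04, -0.3, -0.0, 0.8]
[2.73, -0.63, -0.05, -0.3, -0.0, 0.8]
[2.72, -0.67, -0.05, -0.3, -0.0, 0.8]
[2.71, -0.71, -0.06, -0.3, -0.0, 0.8]
[2.7, -0.74, -0.06, -0.3, -0.0, 0.8]
```

```bash
python3 -m inch '[[0,0,-1,0,0,0,0],[0,0,-2,0,0,0,0],[0,0,-2.7,0,0,0,0],[0,0,-2.7,0,0,0,0],[0,0,-2,0,0,0,0],[1.4,0,-0.6,0,0,0,0],[2.8,-0.1,0,-0.3,0,0.8,0],[2.8,-0.1,0,-0.3,0,0.8,0]]'
python3 -m inch '[[2.8,-0.15,0,-0.3,0,0.8,0],[2.8,-0.2,0,-0.3,0,0.8,0],[2.8,-0.2,0,-0.3,0,0.8,0],[2.8,-0.25,0,-0.3,0,0.8,0],[2.8,-0.3,0,-0.3,0,0.8,0],[2.8,-0.35,0,-0.3,0,0.8,0],[2.8,-0.35,0,-0.3,0,0.8,0],[2.75,-0.4,0,-0.3,0,0.8,0]]'
python3 -m inch '[[2.75,-0.45,0,-0.3,0,0.8,0],[2.75,-0.5,0,-0.3,0,0.8,0],[2.75,-0.5,0,-0.3,0,0.8,0],[2.75,-0.55,0,-0.3,0,0.8,0],[2.75,-0.6,0,-0.3,0,0.8,0],[2.7,-0.65,0,-0.3,0,0.8,0],[2.7,-0.65,0,-0.3,0,0.8,0],[2.2,-0.7,0,-0.3,0,0.8,0]]'
python3 - <<'E'
from h import *
P,Q=tcp_at(-.024,.040,5); plan([(P,Q,8)])
E
```

```text
clock: 6.0
eef_pos: [0.451, -0.2411, 0.1306]
eef_rot: [0.692, 0.722, 0.004, 0.003]
contact_force: [-0.1, -0.2, -2.8]
gripper_width: 0.0092
grasp_force: 58.7
clock: 6.8
eef_pos: [0.4294, -0.0172, 0.13]
eef_rot: [0.731, 0.682, 0.019, 0.017]
contact_force: [0.3, 0.7, -1.7]
gripper_width: 0.009
grasp_force: 58.6
clock: 7.6
eef_pos: [0.4084, 0.2, 0.128]
eef_rot: [0.767, 0.64, 0.034, 0.031]
contact_force: [0.1, -0.2, -1.9]
gripper_width: 0.0096
grasp_force: 58.7
[0.19, -0.12, 0.66, 0.0, -0.1, 0.0]
[0.19, -0.12, 0.66, 0.0, -0.1, 0.0]
[0.19, -0.12, 0.66, 0.0, -0.1, 0.0]
[0.19, -0.12, 0.66, 0.0, -0.1, 0.0]
[0.2, -0.12, 0.66, 0.0, -0.1, 0.0]
[0.2, -0.12, 0.66, 0.0, -0.1, 0.0]
[0.2, -0.12, 0.66, 0.0, -0.1, 0.0]
[0.2, -0.12, 0.66, 0.0, -0.1, 0.0]
```

```bash
python3 -m inch '[[0.25,-0.15,0.8,0,-0.1,0,0],[0.25,-0.15,0.8,0,-0.1,0,0],[0.25,-0.15,0.8,0,-0.1,0,0],[0.25,-0.15,0.8,0,-0.1,0,0],[0.25,-0.15,0.8,0,-0.1,0,0],[0.2,-0.1,0.8,0,-0.1,0,0],[0.1,-0.1,0.5,0,-0.1,0,0],[0,0,0,0,0,0,0]]'
python3 - <<'E'
from h import *
p=cams.grab_frame('top'); q=cams.grab_frame('side'); s=bot.sense()
print(s['eef_pos'],R.from_quat(s['eef_rot']).as_matrix().round(3).tolist())
c=p['color']; hsv=cv2.cvtColor(c,cv2.COLOR_RGB2HSV)
b=((hsv[...,0]>95)&(hsv[...,0]<125)&(hsv[...,1]>120)).astype(np.uint8)
b[:,:185]=0; b[:,250:]=0
n,l,st,_=cv2.connectedComponentsWithStats(b); k=1+np.argmax(st[1:,4]); print(st[k])
w=unproj(p,np.argwhere(l==k)[:,::-1].astype(float),.059)[:,:2]; print(cv2.minAreaRect((w*1000).astype(np.float32)))
for pp,n in((p,'t'),(q,'s')):
    for t in ('bracket_hole','bracket_flange','jig','dowel_slot'):
        print(n,t,[(np.round(r['xyz'],4).tolist(),round(r['conf'],2)) for r in place_of(pp,t)[:1]])
a=cv2.resize(c[160:250,170:260],None,fx=5,fy=5,interpolation=cv2.INTER_CUBIC)
d=cv2.resize(q['color'][150:240,170:260],None,fx=5,fy=5,interpolation=cv2.INTER_CUBIC)
d=cv2.resize(q['color'][170:230,180:260],(600,450),interpolation=cv2.INTER_CUBIC)
cv2.imwrite('pics/hov.png',cv2.resize(np.hstack([a,d]),(800,343))[:,:,::-1])
E
```

```text
clock: 8.4
eef_pos: [0.4081, 0.2148, 0.0745]
eef_rot: [0.767, 0.64, 0.029, 0.036]
contact_force: [0.3, 0.3, -1.6]
gripper_width: 0.0092
grasp_force: 58.6
[0.40860599 0.21506025 0.07550559] [[0.18, 0.979, 0.092], [0.984, -0.179, -0.017], [-0.0, 0.093, -0.996]]
[199 197  24  41 537]
((465.6445617675781, 202.01634216308594), (68.7894058227539, 128.33456420898438), 80.37574768066406)
t bracket_hole [([0.4648, 0.2048, 0.0595], 0.7)]
t bracket_flange []
t jig [([0.4904, 0.2017, 0.0005], 0.58)]
t dowel_slot []
s bracket_hole [([0.4628, 0.2056, 0.0601], 0.89)]
s bracket_flange [([0.4061, 0.2154, 0.0849], 0.59)]
s jig [([0.4863, 0.204, -0.0066], 0.68)]
s dowel_slot [([0.4956, 0.2038, 0.0104], 0.8)]
```

View pics/hov.png

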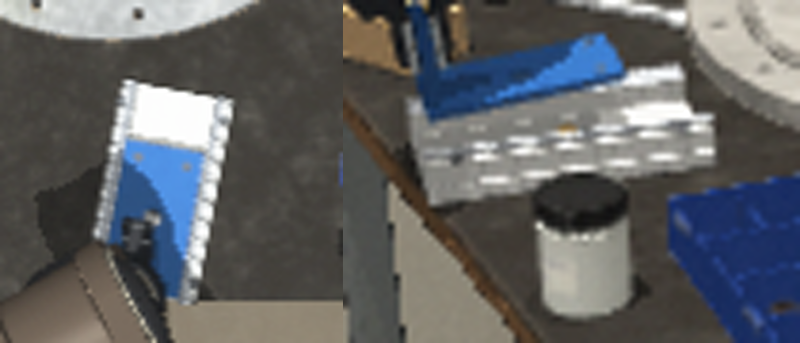

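The bracket hovers nose-up over the jig channel, about 1.5–2 mm towards −y. I'll correct that and start lowering.

```bash
python3 -m inch '[[0.06,0,0.4,0,0,0.1,0],[0.06,0,0.4,0,0,0.1,0],[0.06,0,0.4,0,0,0.1,0],[0,0,0.4,0,0,0.1,0],[0,0,0.3,0,0,0,0],[0,0,0.3,0,0,0,0],[0,0,0.1,0,0,0,0],[0,0,0,0,0,0,0]]'
python3 - <<'E'
from h import *
p=cams.grab_frame('top'); q=cams.grab_frame('side'); s=bot.sense()
print(s['eef_pos'],R.from_quat(s['eef_rot']).as_matrix().round(3).tolist(), s['contact_force'])
P,Q=tcp_at(-.024,0,5); plan([(P,Q,1)])
c=p['color']; hsv=cv2.cvtColor(c,cv2.COLOR_RGB2HSV)
b=((hsv[...,0]>95)&(hsv[...,0]<125)&(hsv[...,1]>120)).astype(np.uint8)
b[:,:185]=0; b[:,250:]=0
n,l,st,_=cv2.connectedComponentsWithStats(b); k=1+np.argmax(st[1:,4])
w=unproj(p,np.argwhere(l==k)[:,::-1].astype(float),.037)[:,:2]; print(cv2.minAreaRect((w*1000).astype(np.float32)))
for pp,n in((p,'t'),(q,'s')):
    for t in ('bracket_hole','jig'):
        print(n,t,[(np.round(r['xyz'],4).tolist(),round(r['conf'],2)) for r in place_of(pp,t)[:1]])
a=cv2.resize(c[175:235,190:240],(500,600),interpolation=cv2.INTER_CUBIC)
cv2.imwrite('pics/hov2.png',a[:,:,::-1])
E
```

```text
clock: 9.7
eef_pos: [0.4109, 0.2164, 0.0524]
eef_rot: [0.769, 0.637, 0.03, 0.036]
contact_force: [-0.0, 0.5, -2.8]
gripper_width: 0.0092
grasp_force: 58.8
[0.41106481 0.21647757 0.05268127] [[0.187, 0.978, 0.092], [0.982, -0.186, -0.017], [0.0, 0.093, -0.996]] [ 0.04328822 -0.09044774 -2.62979014]
[-0.08, -0.59, 1.75, 0.4, -0.0, -0.1]

((468.6793212890625, 203.32147216796875), (68.4092025756836, 128.7041778564453), 79.5718994140625)
t bracket_hole [([0.47, 0.2036, 0.0371], 0.75)]
t jig [([0.4898, 0.2003, 0.0008], 0.92)]
s bracket_hole [([0.4646, 0.2045, 0.038], 0.77)]
s jig [([0.4878, 0.2032, -0.005], 0.89)]
```

View pics/hov2.png

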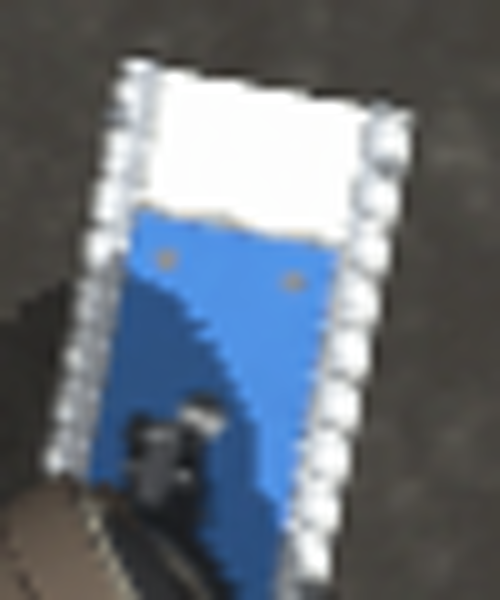

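Centred now (about 0.3 mm off), with the hole at jig x≈−20 mm. I'll lower the rest while backing off slightly.

```bash
python3 -m inch '[[0,-0.1,0.2,0,0,0,0],[0,-0.1,0.2,0,0,0,0],[0,-0.1,0.2,0,0,0,0],[0,-0.1,0.2,0,0,0,0],[0,-0.1,0.2,0,0,0,0],[0,-0.05,0.2,0,0,0,0],[0,0,0.1,0,0,0,0],[0,0,0,0,0,0,0]]'
python3 - <<'E'
from h import *
s=bot.sense(); P,Q=tcp_at(-.024,0,5); print(s['eef_pos'],P,s['contact_force'],s['ft_torque']); plan([(P,Q,1)])
E
```

```text
clock: 10.8
eef_pos: [0.4067, 0.2173, 0.0389]
eef_rot: [0.769, 0.637, 0.03, 0.036]
contact_force: [0.2, -0.0, -3.6]
gripper_width: 0.0093
grasp_force: 58.6
[0.40671152 0.21732429 0.03894124] [0.40678961 0.21651594 0.03471315] [ 0.22702985 -0.00782177 -3.60798101] [0.19331665 0.21196979 0.08936206]
[-0.08, -0.02, 0.42, 0.3, -0.0, -0.1]
```

```bash
python3 -m inch '[[0,0,0.04,0,0,0,0],[0,0,0.04,0,0,0,0],[0,0,0.04,0,0,0,0],[0,0,0.04,0,0,0,0],[0,0,0.04,0,0,0,0],[0,0,0.04,0,0,0,0],[0,0,0.03,0,0,0,0],[0,0,0.03,0,0,0,0]]'
```

```text
clock: 11.6
eef_pos: [0.4071, 0.2172, 0.0361]
eef_rot: [0.769, 0.637, 0.03, 0.036]
contact_force: [0.0, 0.6, -1.6]
gripper_width: 0.0093
grasp_force: 58.8
```

```bash
python3 -m inch '[[0,0,0.02,0,0,0,0],[0,0,0.02,0,0,0,0],[0,0,0.02,0,0,0,0],[0,0,0.02,0,0,0,0],[0,0,0.02,0,0,0,0],[0,0,0,0,0,0,0],[0,0,0,0,0,0,0],[0,0,0,0,0,0,0]]'
python3 -c "
from h import *
s=bot.sense();print(s['contact_force'],s['ft_torque'],s['eef_pos'])"
```

```text
clock: 12.4
eef_pos: [0.4072, 0.2172, 0.0351]
eef_rot: [0.769, 0.637, 0.03, 0.036]
contact_force: [0.2, 2.1, -2.2]
gripper_width: 0.0092
grasp_force: 58.8
[ 0.19276634  2.12044727 -2.18536678] [0.27531658 0.07701193 0.07827704] [0.40715311 0.21721065 0.03512182]
```

```bash
python3 -m inch '[[0.02,0,0.02,0,0,0,0],[0.02,0,0.02,0,0,0,0],[0.01,0,0.02,0,0,0,0],[0,0,0.02,0,0,0,0],[0,0,0.02,0,0,0,0],[0,0,0.02,0,0,0,0],[0,0,0.02,0,0,0,0],[0,0,0,0,0,0,0]]'
python3 -c "
from h import *
s=bot.sense();print(s['contact_force'],s['ft_torque'],s['eef_pos'])
p=cams.grab_frame('side');q=p['color'];cv2.imwrite('pics/s3.png',cv2.resize(q[170:230,180:260],(800,600),interpolation=cv2.INTER_CUBIC)[:,:,::-1])"
```

```text
clock: 13.2
eef_pos: [0.4073, 0.2174, 0.0346]
eef_rot: [0.769, 0.637, 0.03, 0.036]
contact_force: [-3.4, -2.7, 9.8]
gripper_width: 0.0092
grasp_force: 60.7
[-3.39267624 -2.65265679  9.8323564 ] [-0.7254556   1.05482539 -0.02111581] [0.40729346 0.21740538 0.03461707]
```

View pics/s3.png

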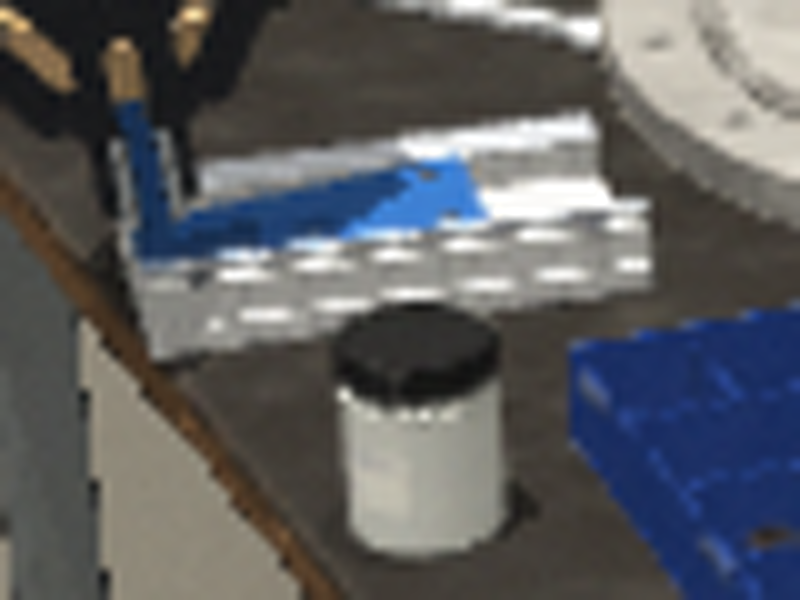

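Rear edge is on the bed and the nose is up. I'll relieve the force a little and let go.

```bash
python3 -m inch '[[0,0,-0.03,0,0,0,0],[0,0,-0.03,0,0,0,0],[0,0,0,0,0,0,0.3],[0,0,0,0,0,0,0.3],[0,0,0,0,0,0,0.3],[0,0,0,0,0,0,0.3],[0,0,0,0,0,0,0.3],[0,0,0,0,0,0,0.3]]' 30
python3 - <<'E'
from h import *
s=bot.sense();print(s['contact_force'],s['ft_torque'],s['eef_pos'])
p=cams.grab_frame('top'); q=cams.grab_frame('side')
c=p['color']; hsv=cv2.cvtColor(c,cv2.COLOR_RGB2HSV)
b=((hsv[...,0]>95)&(hsv[...,0]<125)&(hsv[...,1]>120)).astype(np.uint8)
b[:,:185]=0; b[:,250:]=0
n,l,st,_=cv2.connectedComponentsWithStats(b); k=1+np.argmax(st[1:,4])
w=unproj(p,np.argwhere(l==k)[:,::-1].astype(float),.023)[:,:2]; print(cv2.minAreaRect((w*1000).astype(np.float32)))
for pp,n in((p,'t'),(q,'s')):
    for t in ('bracket_hole','bracket_flange','jig','dowel_slot'):
        print(n,t,[(np.round(r['xyz'],4).tolist(),round(r['conf'],2)) for r in place_of(pp,t)[:1]])
a=cv2.resize(c[175:235,190:240],(375,450),interpolation=cv2.INTER_CUBIC)
d=cv2.resize(q['color'][175:219,185:226],(420,450),interpolation=cv2.INTER_CUBIC)
cv2.imwrite('pics/pl.png',np.hstack([a,d])[:,:,::-1])
E
```

```text
clock: 14.05
eef_pos: [0.4073, 0.2177, 0.0343]
eef_rot: [0.769, 0.637, 0.03, 0.036]
contact_force: [0.4, -0.3, -0.3]
gripper_width: 0.0253
grasp_force: 0.0
[ 0.36157204 -0.28272793 -0.28621207] [-0.03708333  0.10640421 -0.00200783] [0.40733855 0.21770533 0.03429153]
((464.4501647949219, 204.24826049804688), (67.95066833496094, 127.1351318359375), 79.22962951660156)
t bracket_hole [([0.4667, 0.2062, 0.0194], 0.88)]
t bracket_flange [([0.4075, 0.2206, 0.0473], 0.69)]
t jig [([0.4915, 0.2025, 0.0001], 0.83)]
t dowel_slot [([0.4962, 0.2002, 0.0123], 0.66)]
s bracket_hole [([0.4973, 0.2051, 0.0093], 0.62)]
s bracket_flange [([0.4061, 0.2166, 0.0432], 0.62)]
s jig [([0.4876, 0.2037, -0.0066], 0.8)]
s dowel_slot [([0.4969, 0.2046, 0.0068], 0.92)]
```

View pics/pl.png

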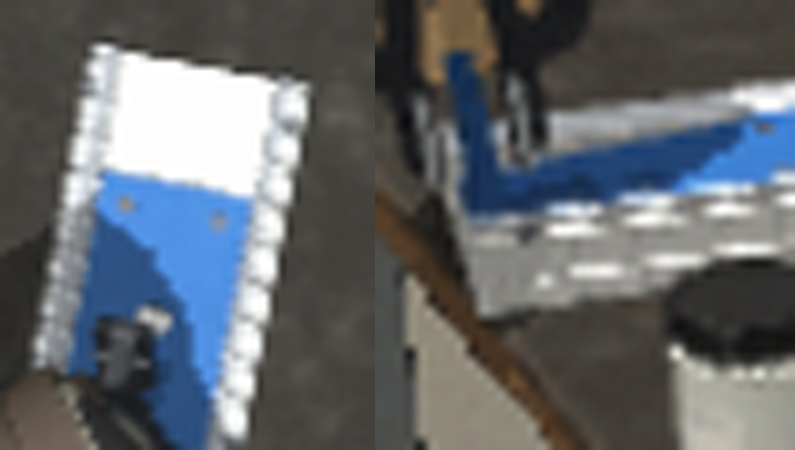

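The bracket sits nose-up in the channel, with its hole at jig x≈−25 mm and within 1 mm of the centre line. Next I'll work out the dowel's place from the first picture.

```bash
python3 - <<'E'
from h import *
p=cams.grab_frame('top'); im=cv2.imread('pics/top1.png')[:,:,::-1].copy(); hsv=cv2.cvtColor(im,cv2.COLOR_RGB2HSV)
m=np.zeros(im.shape[:2],bool); m[195:225,203:222]=1
sat=np.where(m&(hsv[...,0]>10)&(hsv[...,0]<35),np.clip(hsv[...,1].astype(float)-60,0,None),0)
ys,xs=np.nonzero(sat); w=sat[ys,xs]; d=unproj(p,[[np.average(xs,weights=w),np.average(ys,weights=w)]],.019)[0]
dark=np.where(m,np.clip(190-hsv[...,2].astype(float),0,None),0)+sat
ys,xs=np.nonzero(dark>40); P=unproj(p,np.c_[xs,ys].astype(float),.012)
u=np.array([.9828,-.1848]);v=np.array([.1848,.9828]); o=np.array([.4895,.2]); print(d)
print('dowel',(d[:2]-o)@u,(d[:2]-o)@v); s=(P[:,:2]-o)@u; t=(P[:,:2]-o)@v
print('slot',s.min(),s.max(),(s.min()+s.max())/2,t.mean(),len(s))
print(bot.sense()['contact_force'])
E
```

```text
[0.49546154 0.1993396  0.019     ]
dowel 0.005981044372629101 0.0004526466874392098
slot -0.016520070583081848 0.03318673508768523 0.00833333225230169 0.0011265156160716382 29
[-0.01314398 -0.24557264 -0.37183752]
```

```bash
python3 -m inch '[[0,0.2,0.02,0,0,0,0.3],[0,0.2,0.02,0,0,0,0.3],[0,0.15,0.014,0,0,0,0.3],[0,0.15,0.014,0,0,0,0.3],[0,0.15,0.014,0,0,0,0.3],[0,0.15,0.014,0,0,0,0.3],[0,0.15,0.014,0,0,0,0.3],[0,0.15,0.014,0,0,0,0.3]]'
python3 -m inch '[[0,0.15,0.014,0,0,0,0.3],[0,0.15,0.014,0,0,0,0.3],[0,0.15,0.014,0,0,0,0.3],[0,0.15,0.014,0,0,0,0.3],[0,0.15,0.014,0,0,0,0.3],[0,0.15,0.014,0,0,0,0.3],[0,0.15,0.014,0,0,0,0.3],[0,0,0,0,0,0,0.3]]'
python3 - <<'E'
from h import *
p=cams.grab_frame('top'); s=bot.sense(); print(s['contact_force'],s['eef_pos'],(s['eef_pos']-[.40734,.2177,.0343])[:2]@[.9828,-.1848])
c=p['color']; hsv=cv2.cvtColor(c,cv2.COLOR_RGB2HSV)
b=((hsv[...,0]>95)&(hsv[...,0]<125)&(hsv[...,1]>120)).astype(np.uint8)
b[:,:185]=0; b[:,250:]=0
n,l,st,_=cv2.connectedComponentsWithStats(b); k=1+np.argmax(st[1:,4])
w=unproj(p,np.argwhere(l==k)[:,::-1].astype(float),.023)[:,:2]; print(cv2.minAreaRect((w*1000).astype(np.float32)))
E
```

```text
clock: 15.4
eef_pos: [0.42, 0.2152, 0.0342]
eef_rot: [0.769, 0.637, 0.03, 0.036]
contact_force: [-1.1, -0.1, 0.5]
gripper_width: 0.0254
grasp_force: 1.0
clock: 16.2
eef_pos: [0.4309, 0.2132, 0.0343]
eef_rot: [0.77, 0.637, 0.03, 0.036]
contact_force: [-1.1, -0.4, -1.1]
gripper_width: 0.0257
grasp_force: 0.4
[ 0.08448192 -0.43465793 -1.58169189] [0.43080492 0.21321481 0.03433276] 0.02389018379411543
((481.538330078125, 201.320068359375), (68.42359924316406, 125.67064666748047), 79.33987426757812)
```

```bash
python3 -m inch '[[0,0.08,0.007,0,0,0,0.3],[0,0.08,0.007,0,0,0,0.3],[0,0.08,0.008,0,0,0,0.3],[0,0.08,0.007,0,0,0,0.3],[0,0.08,0.008,0,0,0,0.3],[0,0.08,0.007,0,0,0,0.3],[0,0.08,0.008,0,0,0,0.3],[0,0.08,0.007,0,0,0,0.3]]'
python3 -m inch '[[0,0.04,0.004,0,0,0,0.3],[0,0.04,0.004,0,0,0,0.3],[0,0.04,0.004,0,0,0,0.3],[0,0.04,0.003,0,0,0,0.3],[0,0.04,0.004,0,0,0,0.3],[0,0.04,0.004,0,0,0,0.3],[0,0,0,0,0,0,0.3],[0,0,0,0,0,0,0.3]]'
```

```text
clock: 17.05
eef_pos: [0.4369, 0.212, 0.0343]
eef_rot: [0.769, 0.637, 0.03, 0.036]
contact_force: [-2.0, -0.3, 0.7]
gripper_width: 0.0257
grasp_force: 0.7
clock: 17.85
eef_pos: [0.4393, 0.2116, 0.0343]
eef_rot: [0.769, 0.637, 0.03, 0.036]
contact_force: [-1.6, 0.5, -1.3]
gripper_width: 0.0258
grasp_force: 0.5
```

```bash
cat > chk.py <<'E'
from h import *
p=cams.grab_frame('top'); q=cams.grab_frame('side'); s=bot.sense(); print(s['contact_force'].round(1),((s['eef_pos']-[.40734,.2177,.0343])[:2]@[.9828,-.1848]*1000).round(1))
for pp in (p,q):
    c=pp['color']; hsv=cv2.cvtColor(c,cv2.COLOR_RGB2HSV)
    b=((hsv[...,0]>95)&(hsv[...,0]<125)&(hsv[...,1]>120)).astype(np.uint8)
    if pp is p: b[:,:185]=0; b[:,250:]=0
    else: b[:,:180]=0; b[:,245:]=0; b[:165]=0; b[225:]=0
    n,l,st,_=cv2.connectedComponentsWithStats(b); k=1+np.argmax(st[1:,4]); px=np.argwhere(l==k)[:,::-1]
    if pp is p:
        w=unproj(p,px.astype(float),.019)[:,:2]; print(cv2.minAreaRect((w*1000).astype(np.float32)))
    else:
        f=px[px[:,0]>=px[:,0].max()-3]; print('side front',px[:,0].max(),f.mean(0).round(2),len(px))
E
python3 -m inch '[[0,0.03,0.003,0,0,0,0.3],[0,0.03,0.003,0,0,0,0.3],[0,0.03,0.002,0,0,0,0.3],[0,0.03,0.003,0,0,0,0.3],[0,0.02,0.002,0,0,0,0.3],[0,0,0,0,0,0,0.3],[0,0,0,0,0,0,0.3],[0,0,0,0,0,0,0.3]]'; python3 chk.py
```

```text
clock: 18.65
eef_pos: [0.4407, 0.2114, 0.0344]
eef_rot: [0.769, 0.637, 0.03, 0.036]
contact_force: [0.1, 0.5, 0.2]
gripper_width: 0.0256
grasp_force: 0.0
[ 0.7 -0.5 -0.6] 33.9
((491.91644287109375, 199.84750366210938), (68.41527557373047, 125.42863464355469), 79.58635711669922)
side front 234 [232.19 187.69] 201
```

```bash
python3 -m inch '[[0,0.03,0.003,0,0,0,0.3],[0,0.03,0.003,0,0,0,0.3],[0,0.03,0.002,0,0,0,0.3],[0,0.03,0.003,0,0,0,0.3],[0,0,0,0,0,0,0.3],[0,0,0,0,0,0,0.3],[0,0,0,0,0,0,0.3],[0,0,0,0,0,0,0.3]]'; python3 chk.py
```

```text
clock: 19.55
eef_pos: [0.4417, 0.2111, 0.0343]
eef_rot: [0.769, 0.637, 0.03, 0.036]
contact_force: [-1.0, -0.1, 0.6]
gripper_width: 0.0255
grasp_force: 0.0
[-0.3  0.7 -0.3] 35.1
((492.1912841796875, 199.87469482421875), (68.4012222290039, 126.29008483886719), 79.91535186767578)
side front 235 [232.92 188.  ] 199
```

```bash
python3 -c "
from h import *
q=cams.grab_frame('side')['color'];cv2.imwrite('pics/s4.png',cv2.resize(q[175:223,185:249],(800,600),interpolation=cv2.INTER_CUBIC)[:,:,::-1])"
```

```text
(no output)
```

View pics/s4.png

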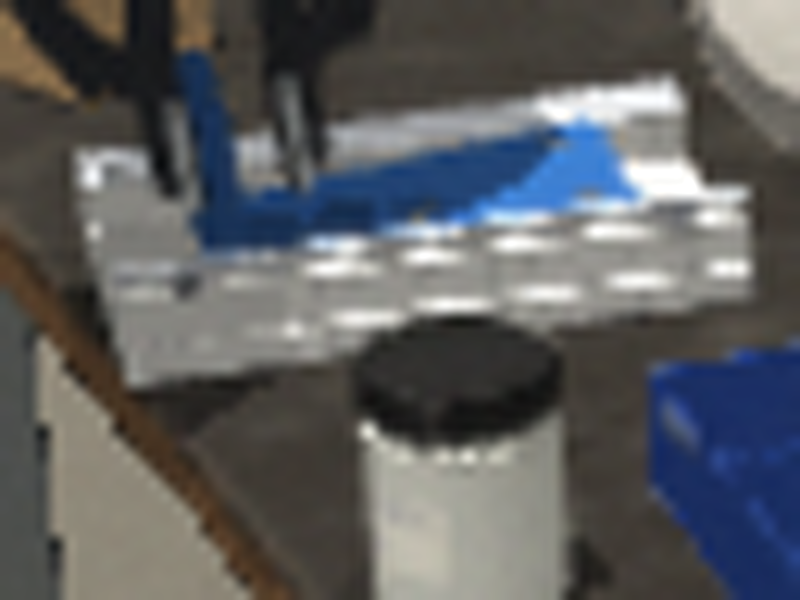

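The side view shows brass through the hole near (420,213), and the front corners at about (580,122) and (640,198). I'll compare these with flat and tilted models.

```bash
python3 - <<'E'
from h import *
q=cams.grab_frame('side')
h=np.radians(-10.65); u=np.array([np.cos(h),np.sin(h),0]); v=np.array([-np.sin(h),np.cos(h),0]); z=np.array([0,0,1.])
def pts(hx,a,o=(.4885,.2022,.012)):
    a=np.radians(a); re=np.array(o)+u*(hx-.066); U=u*np.cos(a)+z*np.sin(a); Z=-u*np.sin(a)+z*np.cos(a)
    f=lambda x,y,zz: re+U*x+v*y+Z*zz
    return np.array([f(.13,.035,.006),f(.13,-.035,.006),f(0,-.035,.0),f(.003,.025,.061),f(.003,-.025,.061),f(.003,-.025,.006),f(.066,0,.006)])
for hx in(.002,.006):
  for a in(0,5): print(hx,a,((proj(q,pts(hx,a))-[185,175])*12.5).round(0).tolist())
# jig reference corners: far-right end lip tops and bed
J=[np.array([.4885,.2022,0])+u*x+v*y+z*zz for x,y,zz in((.095,-.051,.0),(-.095,-.051,0),(.095,.0365,.034),(.095,-.0365,.034))]
print('jig',((proj(q,J)-[185,175])*12.5).round(0).tolist())
E
```

```text
0.002 0 [[588.0, 146.0], [639.0, 234.0], [213.0, 310.0], [178.0, 46.0], [202.0, 107.0], [217.0, 277.0], [409.0, 216.0]]
0.002 5 [[583.0, 114.0], [634.0, 200.0], [213.0, 310.0], [160.0, 48.0], [184.0, 109.0], [215.0, 277.0], [406.0, 200.0]]
0.006 0 [[601.0, 145.0], [652.0, 232.0], [227.0, 309.0], [191.0, 44.0], [215.0, 106.0], [230.0, 275.0], [422.0, 215.0]]
0.006 5 [[596.0, 112.0], [647.0, 198.0], [227.0, 309.0], [173.0, 47.0], [197.0, 108.0], [228.0, 275.0], [419.0, 198.0]]
jig [[747.0, 296.0], [120.0, 384.0], [674.0, 86.0], [732.0, 175.0]]
```

```bash
python3 -m inch '[[0,0.03,0.003,0,0,0,0.3],[0,0.03,0.003,0,0,0,0.3],[0,0.03,0.002,0,0,0,0.3],[0,0.03,0.003,0,0,0,0.3],[0,0,0,0,0,0,0.3],[0,0,0,0,0,0,0.3],[0,0,0,0,0,0,0.3],[0,0,0,0,0,0,0.3]]'; python3 chk.py
```

```text
clock: 20.55
eef_pos: [0.4429, 0.2109, 0.0343]
eef_rot: [0.769, 0.637, 0.03, 0.036]
contact_force: [0.4, 0.5, 0.6]
gripper_width: 0.0255
grasp_force: 0.0
[ 0.8  0.4 -0.4] 36.2
((492.1477355957031, 199.39649963378906), (68.0206527709961, 125.55075073242188), 79.09236145019531)
side front 233 [231.31 189.08] 151
```

```bash
python3 -m inch '[[0,0.03,0.003,0,0,0,0.3],[0,0.03,0.003,0,0,0,0.3],[0,0.03,0.002,0,0,0,0.3],[0,0.03,0.003,0,0,0,0.3],[0,0,0,0,0,0,0.3],[0,0,0,0,0,0,0.3],[0,0,0,0,0,0,0.3],[0,0,0,0,0,0,0.3]]'; python3 chk.py
```

```text
clock: 21.45
eef_pos: [0.4441, 0.2107, 0.0343]
eef_rot: [0.769, 0.637, 0.03, 0.036]
contact_force: [-0.0, -0.1, 0.4]
gripper_width: 0.0254
grasp_force: 0.2
[ 0.3 -0.5 -0.1] 37.4
((492.1477355957031, 199.39649963378906), (68.0206527709961, 125.55075073242188), 79.09236145019531)
side front 233 [231.31 189.08] 148
```

```bash
python3 -m inch '[[0,0.03,0.003,0,0,0,0.3],[0,0.03,0.003,0,0,0,0.3],[0,0.03,0.002,0,0,0,0.3],[0,0,0,0,0,0,0.3],[0,0,0,0,0,0,0.3],[0,0,0,0,0,0,0.3],[0,0,0,0,0,0,0.3],[0,0,0,0,0,0,0.3]]'; python3 chk.py;  python3 -c "
from h import *
q=cams.grab_frame('side')['color'];cv2.imwrite('pics/s5.png',cv2.resize(q[175:223,185:249],(800,600),interpolation=cv2.INTER_CUBIC)[:,:,::-1])"
```

```text
clock: 22.35
eef_pos: [0.445, 0.2105, 0.0343]
eef_rot: [0.769, 0.637, 0.03, 0.036]
contact_force: [-1.1, -0.4, 0.5]
gripper_width: 0.0255
grasp_force: 1.0
[-1.6  0.5  0.8] 38.4
((492.93804931640625, 199.31588745117188), (68.16950225830078, 126.38581848144531), 79.59349060058594)
side front 234 [232.1 189. ] 149
```

View pics/s5.png

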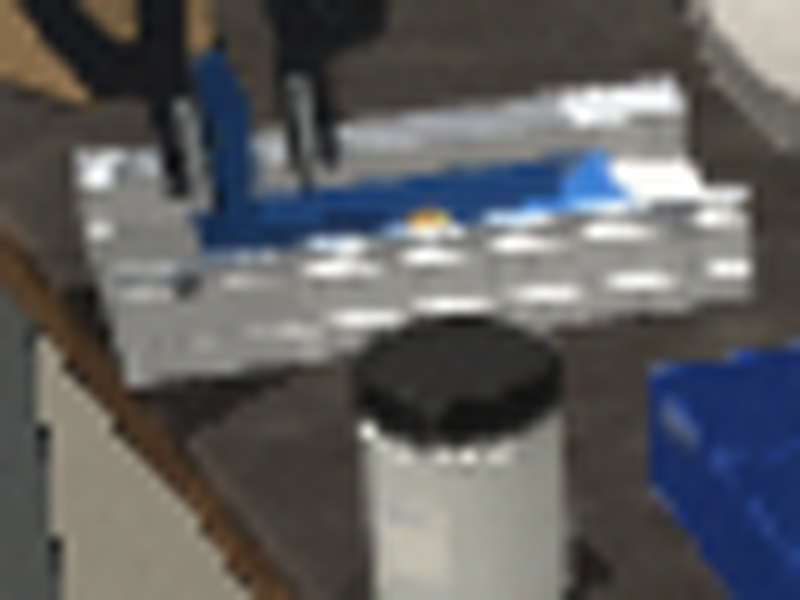

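The bracket is now flat: the far front corner is at (600,150) against (601,145) for the flat model, and the brass dowel shows in the hole at (428,217). I'll back off, open and lift away.

```bash
python3 -m inch '[[0,-0.1,-0.01,0,0,0,0.3],[0,-0.2,-0.02,0,0,0,0.3],[0,-0.2,-0.02,0,0,0,0.4],[0,-0.2,-0.02,0,0,0,0.5],[0,0,0,0,0,0,0.6],[0,0,0,0,0,0,0.6],[0,0,0,0,0,0,0.6],[0,0,0,0,0,0,0.6]]'
python3 -m inch '[[0,0.05,-0.5,0,0,0,0.6],[0,0.1,-1,0,0,0,0.6],[0,0.1,-1,0,0,0,0.6],[0,0.2,-2,0,0,0,0.6],[0,0.2,-2.5,0,0,0,0.6],[0,0.2,-3,0,0,0,0.6],[0,0.2,-3,0,0,0,0.6],[0,0,0,0,0,0,0.6]]'
python3 - <<'E'
from h import *
exec(open('chk.py').read())
for t in ('bracket_hole','bracket_flange','jig','dowel_slot','oring_jar'):
    for pp in(p,q): print(t,[(np.round(r['xyz'],4).tolist(),round(r['conf'],2)) for r in place_of(pp,t)[:1]])
a=cv2.resize(p['color'][170:240,185:245],(360,420),interpolation=cv2.INTER_CUBIC)
d=cv2.resize(q['color'][175:223,190:240],(437,420),interpolation=cv2.INTER_CUBIC)
cv2.imwrite('pics/end.png',np.hstack([a,d])[:,:,::-1])
E
```

```text
clock: 23.3
eef_pos: [0.4382, 0.2118, 0.0344]
eef_rot: [0.769, 0.637, 0.03, 0.036]
contact_force: [0.2, 0.4, 0.9]
gripper_width: 0.0511
grasp_force: 0.0
clock: 24.1
eef_pos: [0.4386, 0.2133, 0.1703]
eef_rot: [0.769, 0.637, 0.034, 0.037]
contact_force: [0.3, -0.5, 0.2]
gripper_width: 0.0515
grasp_force: 0.0
[ 0.4 -0.5 -0.1] 30.2
((492.59869384765625, 199.2003631591797), (67.81967163085938, 127.01165008544922), 79.59349060058594)
side front 234 [232.1 189. ] 156
bracket_hole [([0.4385, 0.2119, 0.0464], 0.38)]
bracket_hole [([0.4921, 0.2019, 0.0131], 0.5)]
bracket_flange [([0.4392, 0.2131, 0.0449], 0.59)]
bracket_flange [([0.4352, 0.2118, 0.0439], 0.44)]
jig [([0.4916, 0.2003, 0.0021], 0.82)]
jig [([0.4872, 0.2023, -0.0022], 0.92)]
dowel_slot [([0.4977, 0.2011, 0.0153], 0.63)]
dowel_slot [([0.4971, 0.2044, 0.008], 0.92)]
oring_jar [([0.4324, 0.0064, 0.0036], 0.52)]
oring_jar [([0.4293, 0.0088, 0.0007], 0.6)]
```

View pics/end.png

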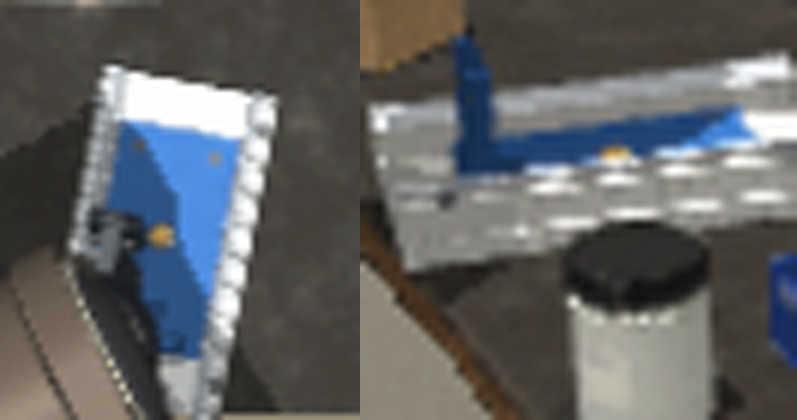

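The dowel shows in the hole in both views, at (160,236) in the top view and (613,153) in the side view. The plate is flat and the gripper is clear of it.

```bash
python3 -c "
from rig import ticket
print(ticket.job_done())"
```

```text
the job is handed in; nothing more can be done
None
```

The bracket lies flat in the jig with its hole over the dowel, the gripper is clear of it, and the job was handed in at about 24 s of the 51 s; no verdict came back.

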